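# Roll the glass jar back out from under the shelf onto the draining mat

### The arm

A 6-joint arm with a two-finger parallel gripper is mounted at the origin on the work surface. World frame = base frame: x ahead of the robot, y to its left, z up, the work surface at z = 0. Lengths are in m, angles in rad, forces in N, time in s.
With the tool pointing down it reaches from about 0.375 to 0.75 m from the base axis. Payload 9 kg.
Tool frame: the origin (TCP) lies between the finger pads; the fingertips stand 11 mm ahead of it and the grasp point (between the pads) lies 8 mm behind it; x points along the fingers, y is the direction in which the jaws open and shut, and the axes are right-handed (so a half turn about x gives the same grasp; the last joint's range is limited). The gripper opens to 85 mm and grips with 20 to 120 N. Pads are 22 mm wide; open, the fingers measure 114 mm over their backs; the gripper's body (76 mm by 85 mm) begins 54 mm behind the grasp point. The pads swing forward as they close: fully open they stand 13 mm farther back than shut.
Start: joints at [0.967, 0.104, 0.097, 1.564, 0, 1.353], TCP at [0.226, 0.556, 0.242] pointing down, gripper open.
Joint ranges: [-2.99, 2.99], [-0.84, 1.86], [-1.1, 1.16], [-1.84, 2.11], [-1.51, 1.56], [-3.14, 3.14]. Speed limits (rad/s): [2.22, 2.22, 2.57, 3.14, 3.14, 3.14].

### API

Orientations are given as a 3x3 rotation matrix whose columns are the frame's x, y, z axes.
In Python, from cell import sense, snapshot, calibration, finish_job gives the robot as it stands. The module is installed in compiled form; this text tells all that it offers.
- The arm moves only by the tool jog_arm, never from a script. Its argument "targets" is a list that holds one entry, the list of rows, each a list of 7 numbers: the closure in counts, from 0 (fully open) to 255 (shut), then the shift along the tool's x, y, z in cm, then the turn, a rotation vector about the tool's x, y, z in rad. In form: [[[jaw, tx, ty, tz, wx, wy, wz], ...]]. A call has 1 to 12 rows; each row is the pose to reach, as a shift and turn from the pose measured when the call began, along the tool's axes at that moment; what a row does not reach only later rows make up. A row lasts 1/8 s, in which the tool goes at most 62.5 mm and 10.7 degrees, less where a joint would pass 70% of its speed; a pose out of reach is approached as far as the arm can. A call with a gripper value outside its range is refused whole. The fingers move at their own pace and stop on an object; "force" is the grip in N (left out, the last holds). Time passes only in rows, so rows that repeat a pose let the fingers close. It gives the time, the measured TCP pose, the force and the opening at its end, in the units of the state.
- sense(): the state, without advancing time (a new reading comes with each control period).
- snapshot(name): name is "side" or "top" or "wrist"; returns (picture, depth): 384x512x3 uint8, red, green, blue; 384x512 float32, m along the optical axis (not along the pixel's ray), 0 where there is no reading.
- calibration(name): a dict with "fx", "fy", "cx", "cy" (pixels), "rvec" (rotation vector, rad) and "tvec" (3), from world to camera coordinates, as OpenCV has them; the wrist camera has in their place "mount" (4x4, takes a point from camera to tool coordinates, whose origin is the TCP and whose axes are the tool frame's). Camera axes: x right, y down, z forward; pixel columns grow to the right and rows downward; lengths in m; the calibration is good to about 2 mm. A picture is of the moment at which its call begins: read the wrist's pose just before it. calibration takes no time and is no camera call.
- finish_job(): hands the job in, once; it reports no verdict.
The state is a dict: "clock": time; "q": joint angles; "dq": joint speeds; "joint_torque": joint torques, N m; "tcp_pos": TCP position; "tcp_rot": TCP orientation; "wrist_force": force on the tool from outside, world axes, zero at the start; "ft_torque": the same for the moment, N m; "opening": finger opening in m.
Only numpy, scipy, OpenCV 4.12 (cv2) and the standard library are available. Lean on these libraries where they do the work, as an engineer would, in place of code of your own. Each camera call takes 0.05 s, during which the arm holds its last target.

### The job

The washed glass jar has rolled off the ribbed draining mat and lies under the front edge of the wire shelf. Gently roll it back out towards the robot, without lifting it off its side, until it lies still across the middle of the mat, lengthwise along the ribs, and leave the other things on the counter and on the shelf where they are.

Things in the scene. Friction and masses are not known exactly. Their poses are not given: they have to be found in the camera images.
- jar: Open glass jar on its side, 0.3-0.6 kg, 158 mm long: straight body 92 mm across and 130 mm long, then a threaded neck 75 mm across. Origin on its axis, mid-body, 46 mm above the counter; y is the axis, to the mouth (robot's left); x and z turn as it rolls. Starts on the counter nearly parallel to the shelf's front rod, origin within 10 mm of below it. Rolls, not slips, if pressed lightly.
- mat: Dark grey silicone draining mat, fixed, 200 (x) by 320 mm (y). Origin: middle of its underside; x to the shelf, y along the ribs. Base 1.6 mm; ten half-round ribs 3 mm high along y at x = -90, -70 ... 90 mm. The jar settles in the hollows between (x = 0, 20, -20 mm ...), axis 48 mm high; let go on the mat's edge it rolls back. Parallel to the shelf, 130-158 mm before its rod.
- shelf: Fixed stainless wire shelf over the jar, 450 mm wide (y), 170 mm deep (x, away from the robot), open in front and behind. Origin on the counter under the middle of its front rod, which runs along y at x = 0, 8 mm thick, underside 230 mm high; wire deck behind it, top 242 mm. Legs only at its ends. The jar's top can be reached only with a tool that leans back towards the robot.
- mortar: Grey stone mortar, 138 mm in diameter, 92 mm high, with its pestle leaning in it (to about 160 mm high); bystander, to the left of the mat or shelf. Origin at the middle of its underside.
- mill: Dark wooden pepper mill standing upright, 58 mm in diameter, 182 mm high; bystander, to the left of the mat or shelf. Origin at the middle of its underside.
- ladle: Stainless ladle lying on the counter right of the mat, 320 mm long along its x, bowl 84 mm wide at the +x end, up to 40 mm high; bystander. Origin on the counter about mid-length.
- lid: The jar's steel screw lid, a disc 83 mm in diameter and 17 mm thick, lying flat to the right of the mat; bystander. Origin at the middle of its underside.
- plate: Turquoise ceramic plate, 168 mm in diameter, 19 mm high, lying on the left part of the shelf's deck; bystander. Origin at the middle of its underside.
- spicejar: Small amber glass jar with a steel cap, 58 mm in diameter, 85 mm high, standing on the right part of the shelf's deck; bystander. Origin at the middle of its underside.
- dish: White stoneware oven dish, 88 mm (x) by 280 mm (y, plus lugs), 62 mm high, 1.5 kg, standing under the shelf close behind the jar, which can roll back no farther than its front face; bystander. Origin at the bottom of the middle of that face, 62 mm behind the shelf's rod; x points away from the robot.
Things that resemble listed ones, but are neither listed nor needed, are in the scene too. Of the things shaped like the jar, the glass one is meant.

How it is judged:
By the outcome, as a careful person would: the job done as asked, in the order asked, and still so for the second after the job is handed in, with the robot touching nothing.
It also fails if it takes over 72 s, if anything falls off the work surface, if the arm or the gripper's body presses on something with over 40 N, if the wrist force passes 120 N, or if a joint passes its speed limit or range.

## Working session

There is one attempt and no reset: what is moved stays moved. The work goes in short steps, Python scripts to look and compute and a tool call to move; the robot and the scene stay as the last step left them, time stands still between calls to the robot, and variables do not carry over. Pictures are saved under pics/ and viewed, and the job is handed in when it is done.

Besides the shell and the picture viewer there is one more tool, called after "Request:" as name(argument=value, ...), one argument or row to a line, values as JSON. jog_arm: Moves the arm, as the interface text tells. Its arguments: {"type":"object","properties":{"targets":{"type":"array"},"force":{"type":"number"}},"required":["targets"]}

```bash
mkdir -p pics; cat > h.py <<'E'
import numpy as np, cv2
from cell import sense, snapshot, calibration, finish_job
def w2c(name, s=None):
    c=calibration(name)
    if 'mount' in c:
        s=s or sense(); T=np.eye(4); T[:3,:3]=np.array(s['tcp_rot']).reshape(3,3); T[:3,3]=s['tcp_pos']
        M=T@np.array(c['mount']); M=np.linalg.inv(M); return c,M[:3,:3],M[:3,3]
    R=cv2.Rodrigues(np.array(c['rvec'],float))[0]; return c,R,np.array(c['tvec'],float).ravel()
def cloud(name,d,s=None):
    c,R,t=w2c(name,s); v,u=np.mgrid[:384,:512]
    P=np.stack([(u-c['cx'])/c['fx']*d,(v-c['cy'])/c['fy']*d,d],-1)
    return (P-t)@R
def plane(name,u,v,z,s=None):
    c,R,t=w2c(name,s); r=R.T@np.array([(u-c['cx'])/c['fx'],(v-c['cy'])/c['fy'],1]); o=-R.T@t
    return o+r*(z-o[2])/r[2]
def save(n,im,k=1.5): cv2.imwrite('pics/'+n,cv2.resize(im[...,::-1],None,fx=k,fy=k))
E
python3 - <<'E'
from h import *
for n in ['side','top','wrist']:
    p,d=snapshot(n); save(n+'0.png',p); np.savez('pics/'+n+'0.npz',p=p,d=d)
    c,R,t=w2c(n); print(n,c['fx'],'cam at',(-R.T@t).round(3),'fwd',R[2].round(2))
s=sense();print(s)
E
```

```text
side 415.36259062131603 cam at [ 0.186 -0.878  1.268] fwd [ 0.25  0.62 -0.75]
top 455.66879683723835 cam at [0.456 0.027 1.495] fwd [ 0.05  0.03 -1.  ]
wrist 276.52532130407127 cam at [0.153 0.586 0.374] fwd [ 0.29 -0.12 -0.95]
{'clock': 0.15, 'q': array([ 9.67275578e-01,  1.04574414e-01,  9.67062980e-02,  1.56390421e+00,
       -5.13552078e-06,  1.35309519e+00]), 'dq': array([-6.89189448e-04, -1.35015554e-03,  3.28733318e-03, -9.14052481e-05,
        1.49368482e-04, -1.00366855e-03]), 'joint_torque': array([ 3.81301070e-03, -5.57355595e+01,  5.04007995e+01,  1.25071913e-02,
       -3.08586341e-04, -2.88086721e-05]), 'tcp_pos': array([0.22565447, 0.55570846, 0.2417259 ]), 'tcp_rot': array([[-5.49695257e-04,  3.76318359e-01,  9.26490254e-01],
       [-8.06496749e-04,  9.26489926e-01, -3.76318704e-01],
       [-9.99999524e-01, -9.54071985e-04, -2.05787584e-04]]), 'wrist_force': array([0.29466231, 0.09870169, 0.51469298]), 'ft_torque': array([-0.03989941, -0.00098149, -0.0205737 ]), 'opening': 0.0854193298879338}
```

View pics/side0.png

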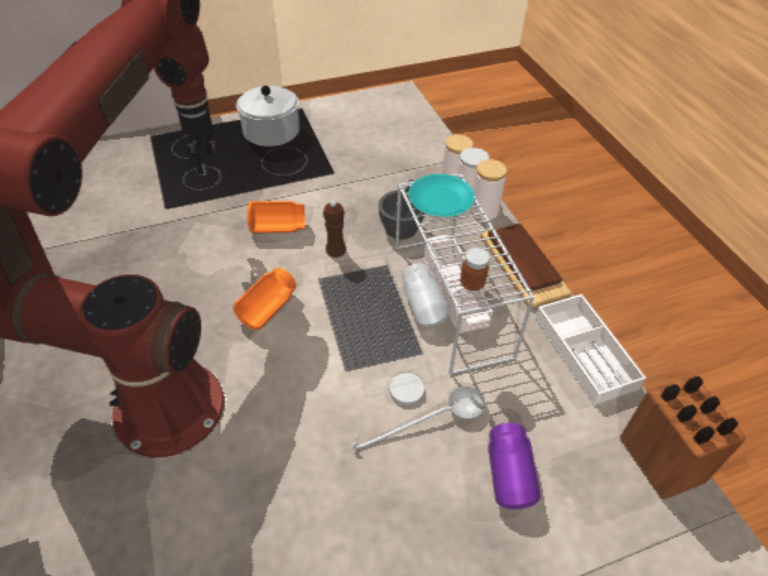

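View pics/top0.png

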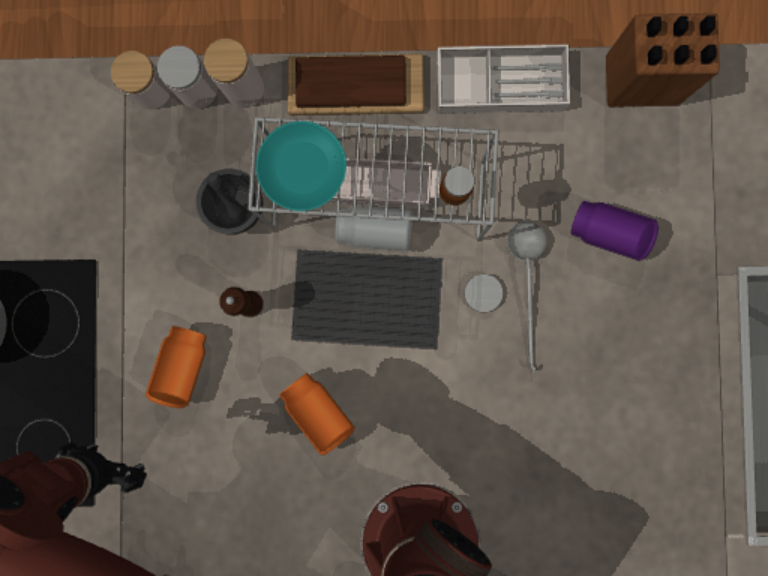

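View pics/wrist0.png

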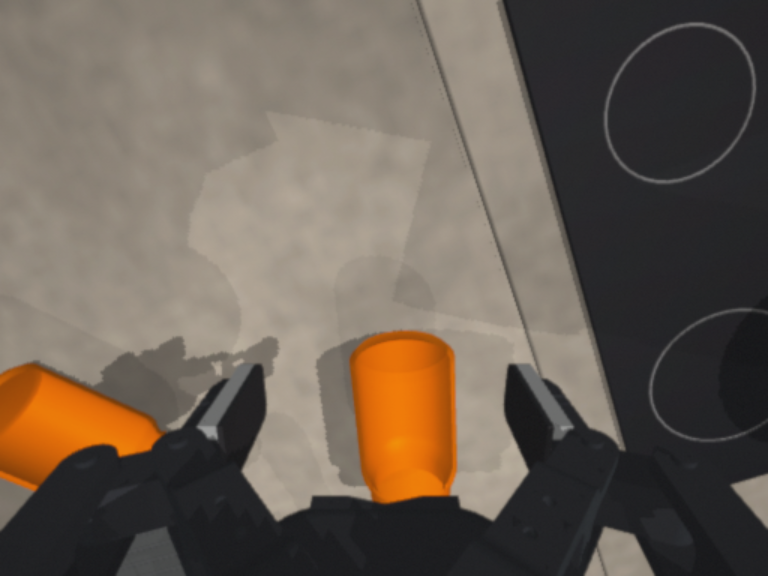

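Jar-shaped things in the top picture (px at 1.5x): orange (177,367), orange (317,413), purple (615,230) and a clear one (373,232). The clear one is glass and lies under the shelf's front rod, so it fits. I'll confirm it in a crop and measure.

```bash
python3 - <<'E'
from h import *
z=np.load('pics/top0.npz');p,d=z['p'],z['d']
save('crop.png',p[70:240,120:340],3.6)
W=cloud('top',d)
print('jar area z along col 245');
for v in range(136,172,2): print(v,W[v,230].round(3),W[v,250].round(3),W[v,268].round(3),p[v,250])
c=[plane('top',u/1.5,v/1.5,0.003)[:2].round(4) for u,v in [(298,250),(442,258),(437,349),(292,341)]];print('mat',c)
print('rod',plane('top',250/1.5,210/1.5,.234).round(4),plane('top',494/1.5,224/1.5,.234).round(4))
zs=np.load('pics/side0.npz');save('crops.png',zs['p'][110:260,180:380],3.8)
E
```

```text
jar area z along col 245
136 [0.734 0.154 0.004] [0.731 0.088 0.011] [0.688 0.028 0.241] [104  95  90]
138 [0.718 0.15  0.054] [0.715 0.086 0.063] [0.682 0.029 0.242] [82 82 79]
140 [0.709 0.149 0.068] [0.706 0.085 0.077] [0.676 0.029 0.244] [101 103 101]
142 [0.673 0.134 0.242] [0.699 0.085 0.082] [0.671 0.029 0.239] [101 102 100]
144 [0.669 0.135 0.231] [0.667 0.079 0.239] [0.666 0.029 0.241] [137 136 133]
146 [0.688 0.148 0.082] [0.685 0.085 0.09 ] [0.66  0.029 0.238] [129 132 130]
148 [0.681 0.147 0.086] [0.679 0.085 0.089] [0.678 0.029 0.093] [132 134 132]
150 [0.674 0.148 0.085] [0.672 0.085 0.094] [0.672 0.029 0.091] [140 143 139]
152 [0.669 0.148 0.081] [0.666 0.085 0.094] [0.666 0.029 0.089] [145 148 145]
154 [0.663 0.148 0.079] [0.66  0.085 0.09 ] [0.659 0.029 0.093] [138 140 137]
156 [0.656 0.148 0.08 ] [0.654 0.085 0.087] [0.653 0.029 0.089] [132 136 133]
158 [0.651 0.149 0.072] [0.649 0.086 0.083] [0.647 0.029 0.088] [129 132 130]
160 [0.646 0.15  0.064] [0.643 0.086 0.082] [0.641 0.03  0.085] [120 122 120]
162 [0.642 0.151 0.048] [0.637 0.086 0.076] [0.636 0.03  0.08 ] [110 112 109]
164 [0.641 0.155 0.   ] [0.632 0.086 0.065] [0.63  0.03  0.077] [94 95 94]
166 [0.634 0.155 0.006] [0.628 0.087 0.05 ] [0.625 0.03  0.066] [99 94 89]
168 [0.627 0.155 0.006] [ 0.627  0.089 -0.001] [0.626 0.03  0.005] [111 103  93]
170 [0.621 0.155 0.005] [0.62  0.089 0.003] [0.619 0.03  0.007] [49 50 50]
mat [array([0.6334, 0.2587]), array([ 0.6114, -0.0573]), array([ 0.413 , -0.0435]), array([0.4337, 0.2728])]
rod [0.6823 0.3126 0.234 ] [ 0.6492 -0.1411  0.234 ]
```

View pics/crop.png

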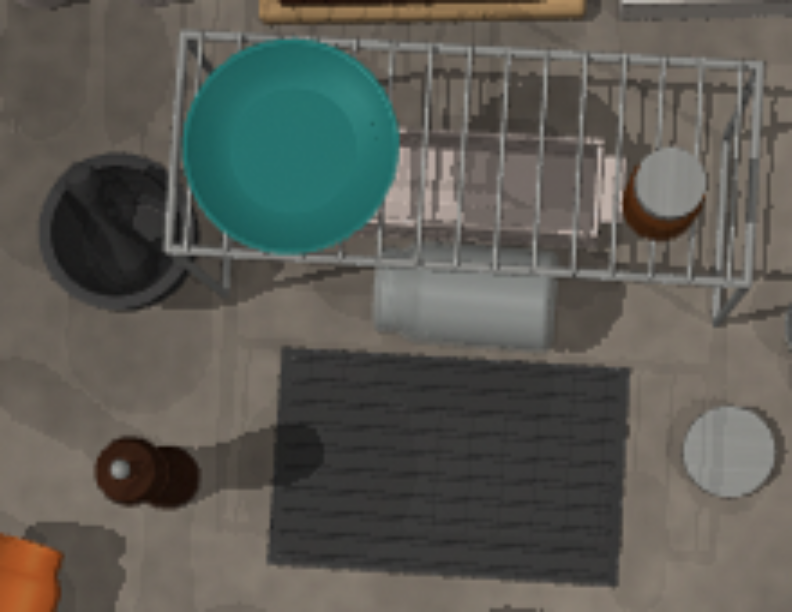

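View pics/crops.png

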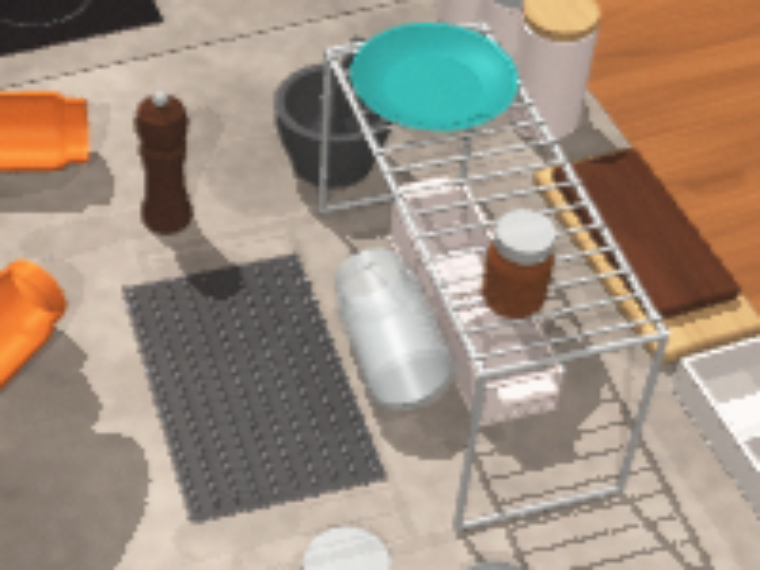

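Confirmed: it is clear glass, mouth to the left, just beneath the front rod. Next I'll measure its axis and the mat.

```bash
cat > meas.py <<'E'
from h import *
from scipy.optimize import least_squares
MC=np.array([.5229,.1077]);YAW=-.070
def jarfit(names,tag,xmin=.4,xmax=.72):
    out=[]
    for n in names:
        d=np.load(f'pics/{n}{tag}.npz')['d']; W=cloud(n,d)
        W=W[d>0].reshape(-1,3)
        m=(W[:,0]>xmin)&(W[:,0]<xmax)&(W[:,1]>-.03)&(W[:,1]<.19)&(W[:,2]>.03)&(W[:,2]<.11); W=W[m]
        B=W[(W[:,1]>.025)&(W[:,1]<.115)]
        def f(q): # axis x = a+b*(y-.08), z=zc
            dx=(B[:,0]-q[0]-q[1]*(B[:,1]-.08))/np.hypot(1,q[1]); return np.hypot(dx,B[:,2]-q[2])-.046
        r=least_squares(f,[np.median(B[:,0]),.05,.046],loss='soft_l1',f_scale=.003)
        print(n,len(B),'axis x@y=.08 %.4f slope %.4f z %.4f'%tuple(r.x),'rms',np.sqrt(np.mean(f(r.x)**2)).round(4),
          'y range',np.percentile(W[W[:,2]>.06][:,1],[.5,99.5]).round(3), 'body',np.percentile(W[W[:,2]>.088][:,1],[1,99]).round(3))
        p=np.array([r.x[0],.08])-MC; ex=np.array([np.cos(YAW),np.sin(YAW)]); print('  mat-frame x of axis',(p@ex).round(4))
E
python3 - <<'E'
from meas import *
jarfit(['top','side'],'0',.60)
z=np.load('pics/top0.npz')
# jar ends in top image: body right end, mouth
for u,v,zz in [(273.6,158,.06),(233,157,.06),(224,155,.05)]: print(plane('top',u,v,zz).round(3))
print(np.array(calibration('wrist')['mount']).round(3))
E
```

```text
top 730 axis x@y=.08 0.6731 slope 0.0954 z 0.0459 rms 0.0025 y range [0.011 0.167] body [0.017 0.144]
  mat-frame x of axis 0.1517
side 436 axis x@y=.08 0.6746 slope 0.0867 z 0.0455 rms 0.0024 y range [0.009 0.169] body [0.01  0.138]
  mat-frame x of axis 0.1533
[0.651 0.012 0.06 ]
[0.656 0.14  0.06 ]
[0.664 0.17  0.05 ]
[[-0.    -0.309  0.951 -0.132]
 [ 1.    -0.    -0.     0.001]
 [ 0.     0.951  0.309 -0.079]
 [ 0.     0.     0.     1.   ]]
```

```bash
cat > plan.py <<'E'
from h import *
from scipy.spatial.transform import Rotation as Rn
def Rt(al,yaw=-.08):
    h=np.array([np.cos(yaw),np.sin(yaw),0]);Z=np.array([0,0,1.]);a=np.radians(al)
    x=np.sin(a)*h-np.cos(a)*Z; z=np.cos(a)*h+np.sin(a)*Z
    return np.stack([x,np.cross(z,x),z],1)
def rows(*tg,jaw=100):
    s=sense();R0=np.array(s['tcp_rot']).reshape(3,3);p0=np.array(s['tcp_pos'])
    print('t',s['clock'],'tcp',p0.round(4),'F',np.round(s['wrist_force'],2),'q',np.round(s['q'],2),'op',round(s['opening'],4))
    for p,al in tg:
        w=Rn.from_matrix(R0.T@Rt(al)).as_rotvec(); d=R0.T@(np.array(p)-p0)*100
        print([jaw]+list(d.round(2))+list(w.round(3)))
E
python3 - <<'E'
from plan import *
rows(([.42,.25,.28],0),([.50,.092,.26],35))
E
```

```text
t 0.15 tcp [0.2257 0.5557 0.2417] F [0.29 0.1  0.51] q [ 0.97  0.1   0.1   1.56 -0.    1.35] op 0.0854
[100, np.float64(-3.81), np.float64(-21.01), np.float64(29.51), np.float64(-0.306), np.float64(-0.0), np.float64(0.001)]
[100, np.float64(-1.81), np.float64(-32.64), np.float64(42.87), np.float64(-0.296), np.float64(-0.606), np.float64(0.094)]
```

Request:
jog_arm(
  targets=[
    [[100,-3.8,-7,10,-0.1,0,0],[100,-3.8,-14,20,-0.2,0,0],[100,-3.8,-21,29.5,-0.3,0,0],[100,-3.8,-21,29.5,-0.306,0,0],[100,-3,-25,34,-0.3,-0.15,0.02],[100,-2.5,-29,38,-0.3,-0.3,0.05],[100,-1.8,-32.6,42.9,-0.296,-0.45,0.07],[100,-1.8,-32.6,42.9,-0.296,-0.606,0.094],[100,-1.8,-32.6,42.9,-0.296,-0.606,0.094],[100,-1.8,-32.6,42.9,-0.296,-0.606,0.094],[100,-1.8,-32.6,42.9,-0.296,-0.606,0.094],[100,-1.8,-32.6,42.9,-0.296,-0.606,0.094]],
  ],
)

```text
clock: 1.65
tcp_pos: [0.5295, 0.1031, 0.266]
tcp_rot: [[0.545, 0.084, 0.834], [-0.053, 0.996, -0.066], [-0.837, -0.008, 0.547]]
wrist_force: [-0.2, -0.3, 0.6]
opening: 0.052
```

```bash
python3 - <<'E'
from plan import *
print(sense()['tcp_rot'].round(3)); print(Rt(35).round(3))
rows(([.60,.085,.16],35),([.674,.077,.135],35))
E
```

```text
[[ 0.545  0.084  0.834]
 [-0.053  0.996 -0.066]
 [-0.837 -0.008  0.547]]
[[ 0.572  0.08   0.817]
 [-0.046  0.997 -0.065]
 [-0.819 -0.     0.574]]
t 1.65 tcp [0.5295 0.1031 0.266 ] F [-0.15 -0.27  0.57] q [-0.03 -0.84 -0.73  1.1  -0.04  0.04] op 0.052
[100, np.float64(12.81), np.float64(-1.12), np.float64(0.2), np.float64(0.001), np.float64(-0.032), np.float64(0.009)]
[100, np.float64(18.97), np.float64(-1.27), np.float64(5.06), np.float64(0.001), np.float64(-0.032), np.float64(0.009)]
```

Request:
jog_arm(
  targets=[
    [[100,5,-0.5,0.1,0,0,0],[100,9,-0.8,0.1,0,-0.02,0],[100,12.8,-1.1,0.2,0,-0.032,0.009],[100,15,-1.2,2,0,-0.032,0.009],[100,17,-1.25,3.6,0,-0.032,0.009],[100,19,-1.3,5.1,0,-0.032,0.009],[100,19,-1.3,5.1,0,-0.032,0.009],[100,19,-1.3,5.1,0,-0.032,0.009]],
  ],
)

```text
clock: 2.65
tcp_pos: [0.674, 0.0781, 0.1352]
tcp_rot: [[0.572, 0.077, 0.817], [-0.045, 0.997, -0.063], [-0.819, -0.001, 0.573]]
wrist_force: [-0.1, -0.6, 0.4]
opening: 0.0518
```

```bash
python3 - <<'E'
from plan import *
rows(([.675,.077,.115],35),([.675,.077,.107],35))
for n in ['side','top','wrist']:
    p,d=snapshot(n); save(n+'1.png',p[80:280,150:400] if n=='side' else p,3 if n=='side' else 1.5)
E
```

```text
t 2.65 tcp [0.674  0.0781 0.1352] F [-0.08 -0.58  0.37] q [-0.08 -0.36 -0.67  0.65 -0.    0.  ] op 0.0518
[100, np.float64(1.72), np.float64(-0.1), np.float64(-1.06), np.float64(0.003), np.float64(-0.0), np.float64(-0.001)]
[100, np.float64(2.37), np.float64(-0.1), np.float64(-1.52), np.float64(0.003), np.float64(-0.0), np.float64(-0.001)]
```

View pics/side1.png

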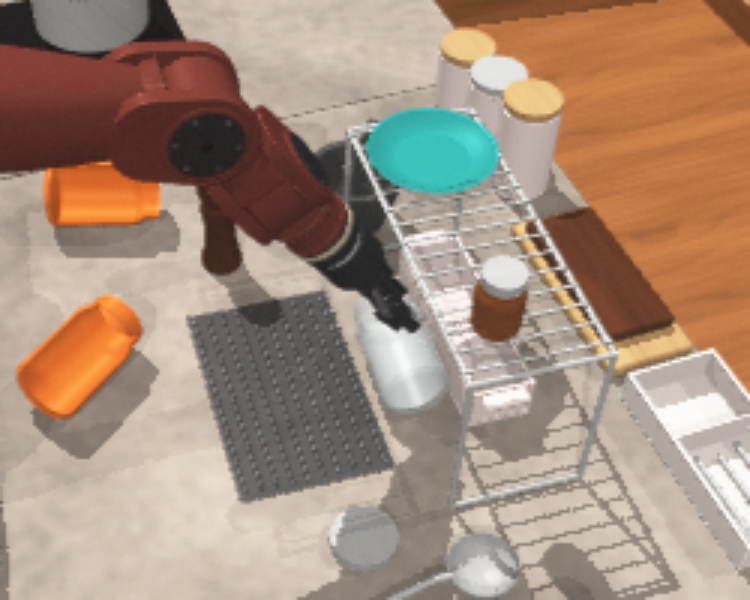

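View pics/wrist1.png

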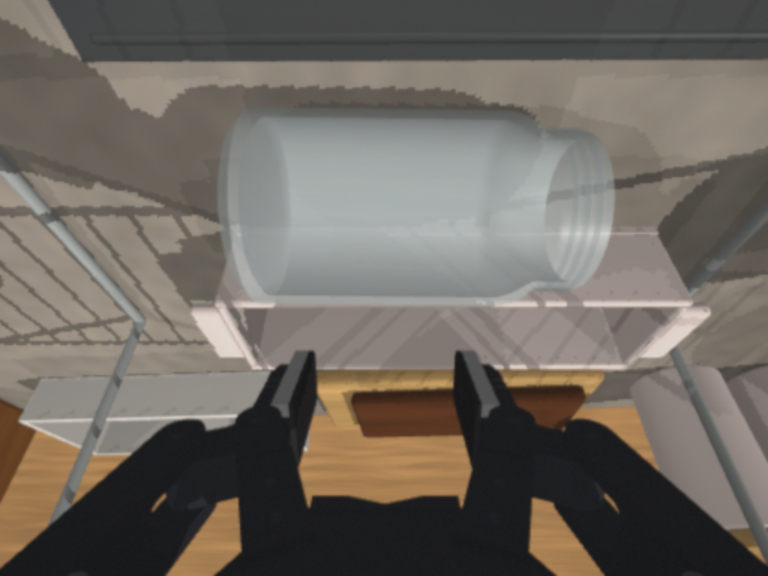

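The wrist picture shows the jar mid-body at about (380,205), centred between the fingertips at (300,400) and (460,400). The rod and posts are clear, so I'll come down slowly.

Request:
jog_arm(
  targets=[
    [[100,1,-0.1,-0.7,0,0,0],[100,1.7,-0.1,-1.15,0,0,0],[100,1.9,-0.1,-1.3,0,0,0],[100,2.06,-0.1,-1.4,0,0,0],[100,2.06,-0.1,-1.4,0,0,0]],
  ],
)

```text
clock: 3.42
tcp_pos: [0.6746, 0.0763, 0.1109]
tcp_rot: [[0.573, 0.078, 0.816], [-0.046, 0.997, -0.063], [-0.819, -0.001, 0.574]]
wrist_force: [-0.2, 0.5, 0.6]
opening: 0.0518
```

Request:
jog_arm(
  targets=[
    [[100,0.16,0,-0.11,0,0,0],[100,0.25,0,-0.17,0,0,0],[100,0.25,0,-0.17,0,0,0]],
  ],
)

```text
clock: 3.8
tcp_pos: [0.6746, 0.0763, 0.1078]
tcp_rot: [[0.572, 0.078, 0.816], [-0.046, 0.997, -0.063], [-0.819, -0.001, 0.574]]
wrist_force: [0.1, -0.3, 0.3]
opening: 0.0518
```

Request:
jog_arm(
  targets=[
    [[100,0.08,0,-0.06,0,0,0],[100,0.16,0,-0.11,0,0,0],[100,0.16,0,-0.11,0,0,0]],
  ],
)

```text
clock: 4.18
tcp_pos: [0.6745, 0.0763, 0.1057]
tcp_rot: [[0.572, 0.078, 0.816], [-0.046, 0.997, -0.063], [-0.819, -0.001, 0.574]]
wrist_force: [-0.1, 0.5, 0.2]
opening: 0.0521
```

Request:
jog_arm(
  targets=[
    [[100,0.08,0,-0.06,0,0,0],[100,0.16,0,-0.11,0,0,0],[100,0.16,0,-0.11,0,0,0]],
  ],
)

```text
clock: 4.55
tcp_pos: [0.6745, 0.0763, 0.1036]
tcp_rot: [[0.572, 0.078, 0.816], [-0.045, 0.997, -0.063], [-0.819, -0.001, 0.574]]
wrist_force: [-1.0, 0.7, -0.3]
opening: 0.0519
```

Request:
jog_arm(
  targets=[
    [[100,0.08,0,-0.06,0,0,0],[100,0.12,0,-0.08,0,0,0],[100,0.12,0,-0.08,0,0,0]],
  ],
)

```text
clock: 4.92
tcp_pos: [0.6749, 0.0763, 0.1027]
tcp_rot: [[0.573, 0.078, 0.816], [-0.046, 0.997, -0.063], [-0.818, -0.001, 0.575]]
wrist_force: [0.5, -0.6, 3.1]
opening: 0.0519
```

Contact is felt at TCP z≈0.103, as expected for the jar's top. A fingertip edge stays on one point of the glass while the jar turns, so I'll roll in several no-slip arcs. Each starts behind the top and ends ahead of it. I'm setting up stroke 1 from 25° behind the top.

```bash
cat >> plan.py <<'E'
Rj=.046; A=.0061
def tcp(corner,al,yaw=-.08):
    R=Rt(al,yaw); return np.array(corner)-A*R[:,0]+.011*R[:,2]
def corner(xc,yc,th,base=0.,press=0.,yaw=-.085):
    r=Rj-press; t=np.radians(th); h=np.array([np.cos(yaw),np.sin(yaw),0])
    return np.array([xc,yc,Rj+base])+r*np.sin(t)*h+np.array([0,0,r*np.cos(t)])
def fmt(jaw,tg):
    s=sense();R0=np.array(s['tcp_rot']).reshape(3,3);p0=np.array(s['tcp_pos'])
    print('t',round(s['clock'],2),'tcp',p0.round(4),'F',np.round(s['wrist_force'],1),'q',np.round(s['q'],2))
    o=[]
    for p,al in tg:
        w=Rn.from_matrix(R0.T@Rt(al)).as_rotvec(); d=R0.T@(np.array(p)-p0)*100
        o.append([jaw]+[float(round(a,2)+0) for a in d]+[float(round(a,3)+0) for a in w])
    print(o)
E
python3 - <<'E'
from plan import *
up=lambda c,h:c+np.array([0,0,h])
c=corner(.673,.076,25)
p=np.array(sense()['tcp_pos'])+[0,0,.02]
fmt(100,[(p,35),(tcp(up(c,.015),40),40),(tcp(up(c,.015),40),40),(tcp(up(c,.003),40),40),(tcp(up(c,.003),40),40),(tcp(up(c,.003),40),40)])
E
```

```text
t 4.92 tcp [0.6749 0.0763 0.1027] F [ 0.5 -0.6  3.1] q [-0.08 -0.33 -0.71  0.58  0.   -0.  ]
[[100, -1.64, 0.0, 1.15, 0.002, 0.001, 0.0], [100, 0.31, -0.06, 2.48, 0.002, -0.086, 0.0], [100, 0.31, -0.06, 2.48, 0.002, -0.086, 0.0], [100, 1.29, -0.05, 1.79, 0.002, -0.086, 0.0], [100, 1.29, -0.05, 1.79, 0.002, -0.086, 0.0], [100, 1.29, -0.05, 1.79, 0.002, -0.086, 0.0]]
```

Request:
jog_arm(
  targets=[
    [[100,-1.64,0.0,1.15,0,0,0.0],[100,-1.64,0.0,1.15,0,0,0.0],[100,0.3,-0.06,2.48,0,-0.086,0.0],[100,0.3,-0.06,2.48,0,-0.086,0.0],[100,1.29,-0.05,1.79,0,-0.086,0.0],[100,1.29,-0.05,1.79,0,-0.086,0.0],[100,1.29,-0.05,1.79,0,-0.086,0.0]],
  ],
)

```text
clock: 5.8
tcp_pos: [0.6969, 0.0741, 0.1027]
tcp_rot: [[0.641, 0.078, 0.764], [-0.051, 0.997, -0.059], [-0.766, -0.001, 0.643]]
wrist_force: [0.1, -0.2, 0.3]
opening: 0.0522
```

```bash
python3 - <<'E'
from plan import *
L=[]
L.append((tcp(corner(.673,.076,25,press=.0015),40),40))
L.append(L[0])
for k in range(1,11):
    ph=.74*k/10; xc=.673-Rj*ph; yc=.076+.085*Rj*ph
    L.append((tcp(corner(xc,yc,25-np.degrees(ph),press=.0018),40),40))
fmt(100,L)
E
```

```text
t 5.8 tcp [0.6969 0.0741 0.1027] F [ 0.1 -0.2  0.3] q [-0.08 -0.33 -0.75  0.45  0.   -0.  ]
[[100, 0.31, -0.01, -0.35, 0.002, 0.0, -0.001], [100, 0.31, -0.01, -0.35, 0.002, 0.0, -0.001], [100, -0.19, 0.0, -0.79, 0.002, 0.0, -0.001], [100, -0.69, 0.0, -1.22, 0.002, 0.0, -0.001], [100, -1.17, 0.01, -1.67, 0.002, 0.0, -0.001], [100, -1.64, 0.01, -2.14, 0.002, 0.0, -0.001], [100, -2.1, 0.01, -2.63, 0.002, 0.0, -0.001], [100, -2.54, 0.02, -3.14, 0.002, 0.0, -0.001], [100, -2.95, 0.02, -3.66, 0.002, 0.0, -0.001], [100, -3.35, 0.03, -4.19, 0.002, 0.0, -0.001], [100, -3.73, 0.03, -4.74, 0.002, 0.0, -0.001], [100, -4.09, 0.04, -5.3, 0.002, 0.0, -0.001]]
```

Request:
jog_arm(
  targets=[
    [[100,0.31,0,-0.35,0,0,0],[100,0.31,0,-0.35,0,0,0]],
  ],
)

```text
clock: 6.05
tcp_pos: [0.6959, 0.0742, 0.0975]
tcp_rot: [[0.64, 0.078, 0.764], [-0.051, 0.997, -0.059], [-0.767, -0.001, 0.642]]
wrist_force: [-0.0, 0.0, -0.3]
opening: 0.0523
```

```bash
python3 - <<'E'
from plan import *
L=[]
for f in [.04,.12,.22,.33,.44,.55,.66,.77,.87,.95,1,1]:
    ph=.74*f; xc=.673-Rj*ph; yc=.076+.085*Rj*ph
    L.append((tcp(corner(xc,yc,25-np.degrees(ph),press=.0018),40),40))
fmt(100,L)
E
```

```text
t 6.05 tcp [0.6959 0.0742 0.0975] F [-0.   0.  -0.3] q [-0.08 -0.33 -0.76  0.44  0.   -0.  ]
[[100, -0.21, -0.01, -0.13, 0.002, -0.001, -0.001], [100, -0.62, -0.01, -0.46, 0.002, -0.001, -0.001], [100, -1.11, 0.0, -0.9, 0.002, -0.001, -0.001], [100, -1.64, 0.0, -1.4, 0.002, -0.001, -0.001], [100, -2.16, 0.01, -1.93, 0.002, -0.001, -0.001], [100, -2.65, 0.01, -2.48, 0.002, -0.001, -0.001], [100, -3.12, 0.02, -3.04, 0.002, -0.001, -0.001], [100, -3.56, 0.02, -3.63, 0.002, -0.001, -0.001], [100, -3.95, 0.03, -4.17, 0.002, -0.001, -0.001], [100, -4.24, 0.03, -4.62, 0.002, -0.001, -0.001], [100, -4.41, 0.03, -4.9, 0.002, -0.001, -0.001], [100, -4.41, 0.03, -4.9, 0.002, -0.001, -0.001]]
```

```bash
python3 - <<'E'
from plan import *
for n in ['side','wrist']:
    p,d=snapshot(n); save(n+'2.png',p[80:280,150:400] if n=='side' else p,3 if n=='side' else 1.5); np.savez('pics/'+n+'2.npz',p=p,d=d)
E
```

```text
(no output)
```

View pics/wrist2.png

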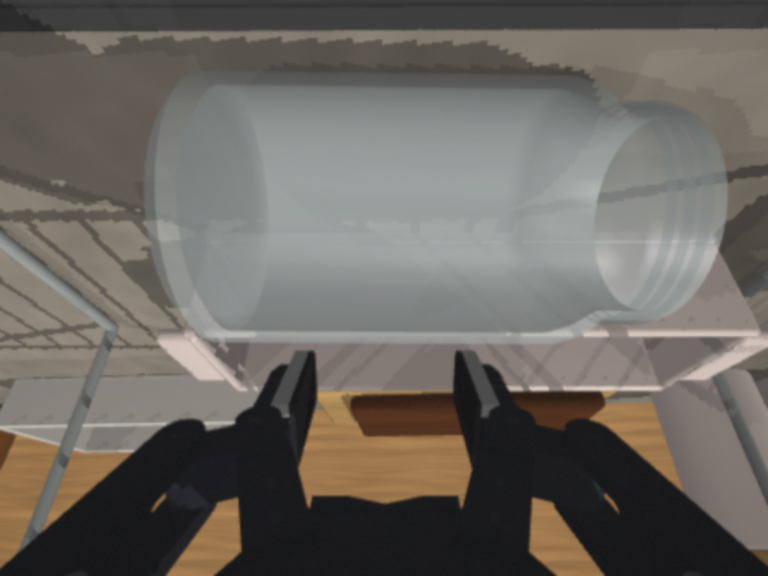

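View pics/side2.png

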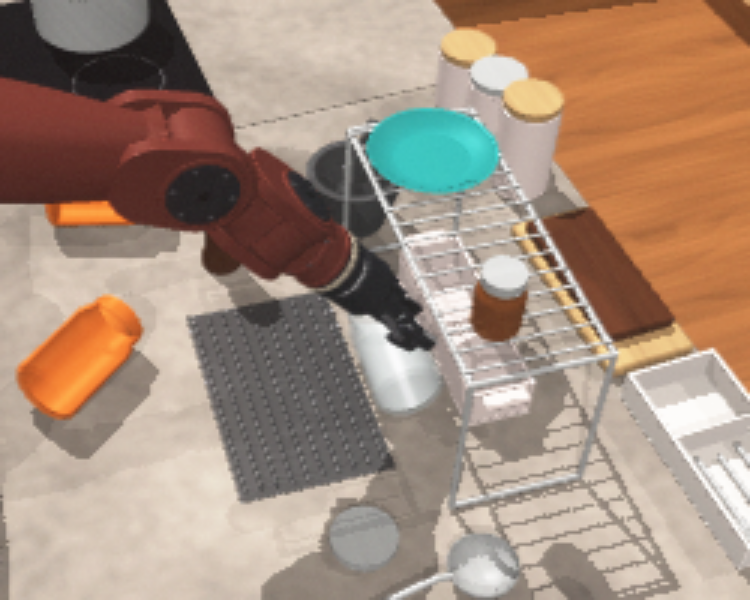

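```bash
cat >> meas.py <<'E'
def jf(n,d,xmin=.45,xmax=.72,ylo=.03,yhi=.12,zlo=.045):
    W=cloud(n,d); W=W[d>0].reshape(-1,3)
    B=W[(W[:,0]>xmin)&(W[:,0]<xmax)&(W[:,1]>ylo)&(W[:,1]<yhi)&(W[:,2]>zlo)&(W[:,2]<.102)]
    def f(q):
        dx=(B[:,0]-q[0]-q[1]*(B[:,1]-.08))/np.hypot(1,q[1]); return np.hypot(dx,B[:,2]-q[2])-.046
    r=least_squares(f,[np.median(B[:,0])+.01,.08,.046],loss='soft_l1',f_scale=.002)
    e=np.array([np.cos(YAW),np.sin(YAW)]); m=(np.array([r.x[0],.08])-MC)@e
    print(n,len(B),'axis x %.4f slope %.4f z %.4f'%tuple(r.x),'medabs %.4f'%np.median(abs(f(r.x))),'matx %.4f'%m)
E
python3 - <<'E'
from meas import *
for n in ['wrist','side']: jf(n,np.load(f'pics/{n}2.npz')['d'],.6)
E
```

```text
wrist 38351 axis x 0.6659 slope 0.0932 z 0.0468 medabs 0.0004 matx 0.1446
side 284 axis x 0.6663 slope 0.1029 z 0.0465 medabs 0.0015 matx 0.1449
```

```bash
python3 - <<'E'
from meas import *
for i in range(2):
    s=sense();p,d=snapshot('wrist');print(s['clock']); jf('wrist',d,.55)
print(s['wrist_force'])
E
```

```text
6.15
wrist 38347 axis x 0.6659 slope 0.0937 z 0.0468 medabs 0.0004 matx 0.1446
6.2
wrist 38338 axis x 0.6658 slope 0.0934 z 0.0466 medabs 0.0004 matx 0.1445
[ 0.04966708 -0.25812028  0.31459125]
```

The jar rolled 8 mm forward when the tip touched behind its top, then stopped, so pushing from behind rolls it. I'll put the fingers' front faces against its upper back and rake it slowly.

```bash
cat >> plan.py <<'E'
def rake(xc,yc,al,gap=0.,base=0.,ins=.006,yaw=-.08):
    R=Rt(al,yaw); return (np.array([xc,yc,Rj+base])+(Rj+.011+gap)*R[:,2]+ins*R[:,0],al)
E
python3 - <<'E'
from plan import *
fmt(100,[rake(.6655,.076,40,.008,ins=-.01),rake(.6655,.076,40,.004),rake(.6655,.076,40,.004),rake(.6655,.076,40,.002)])
E
```

```text
t 6.25 tcp [0.6963 0.0741 0.0981] F [ 0.7 -1.   0. ] q [-0.08 -0.33 -0.76  0.44  0.   -0.  ]
[[100, 1.01, -0.06, 0.79, 0.002, 0.0, -0.001], [100, 2.61, -0.06, 0.39, 0.002, 0.0, -0.001], [100, 2.61, -0.06, 0.39, 0.002, 0.0, -0.001], [100, 2.61, -0.06, 0.19, 0.002, 0.0, -0.001]]
```

Request:
jog_arm(
  targets=[
    [[100,0,0,0.8,0,0,0],[100,1.0,0,0.8,0,0,0],[100,2.0,0,0.6,0,0,0],[100,2.6,0,0.4,0,0,0],[100,2.6,0,0.4,0,0,0]],
  ],
)

```text
clock: 6.88
tcp_pos: [0.7153, 0.0726, 0.0791]
tcp_rot: [[0.639, 0.078, 0.765], [-0.051, 0.997, -0.059], [-0.767, -0.001, 0.641]]
wrist_force: [0.2, -0.1, -0.1]
opening: 0.052
```

```bash
python3 - <<'E'
from plan import *; from meas import jf
s=sense();p,d=snapshot('wrist'); save('wrist3.png',p); jf('wrist',d,.55)
L=[rake(.6655-.002*k+.002,.076+.085*.002*k,40) for k in range(1,13)]
fmt(100,L)
E
```

```text
wrist 65250 axis x 0.6663 slope 0.0937 z 0.0476 medabs 0.0004 matx 0.1450
t 6.92 tcp [0.7156 0.0726 0.0799] F [-0.8 -0.6  0.2] q [-0.08 -0.23 -0.71  0.39  0.   -0.  ]
[[100, -0.03, -0.04, -0.33, 0.002, -0.001, -0.001], [100, -0.16, -0.04, -0.48, 0.002, -0.001, -0.001], [100, -0.29, -0.04, -0.64, 0.002, -0.001, -0.001], [100, -0.42, -0.04, -0.79, 0.002, -0.001, -0.001], [100, -0.54, -0.04, -0.95, 0.002, -0.001, -0.001], [100, -0.67, -0.04, -1.1, 0.002, -0.001, -0.001], [100, -0.8, -0.04, -1.25, 0.002, -0.001, -0.001], [100, -0.93, -0.03, -1.41, 0.002, -0.001, -0.001], [100, -1.06, -0.03, -1.56, 0.002, -0.001, -0.001], [100, -1.19, -0.03, -1.71, 0.002, -0.001, -0.001], [100, -1.32, -0.03, -1.87, 0.002, -0.001, -0.001], [100, -1.45, -0.03, -2.02, 0.002, -0.001, -0.001]]
```

View pics/wrist3.png

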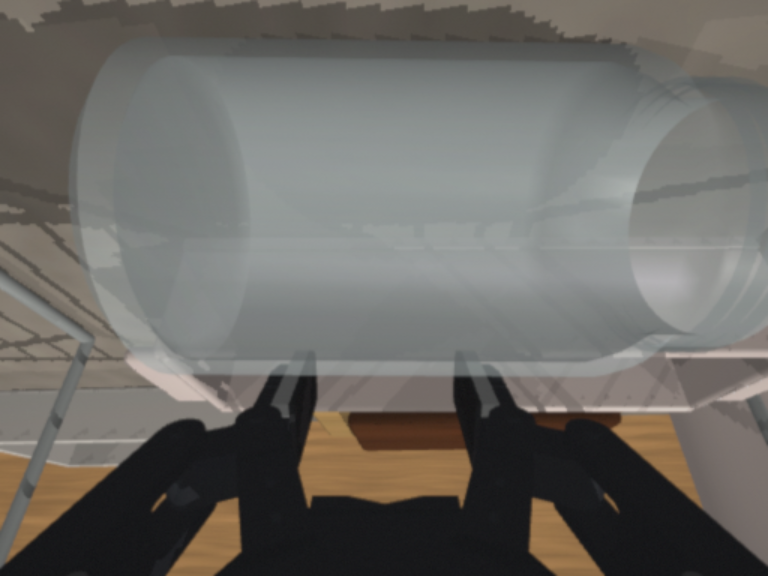

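Fingertips at (300,360) and (460,360) stand just behind the jar's upper back edge. Raking the first 10 mm.

Request:
jog_arm(
  targets=[
    [[100,0,0,-0.33,0,0,0],[100,-0.16,0,-0.48,0,0,0],[100,-0.29,0,-0.64,0,0,0],[100,-0.42,0,-0.79,0,0,0],[100,-0.54,0,-0.95,0,0,0],[100,-0.67,0,-1.1,0,0,0],[100,-0.67,0,-1.1,0,0,0]],
  ],
)

```text
clock: 7.8
tcp_pos: [0.7049, 0.0736, 0.0813]
tcp_rot: [[0.644, 0.078, 0.761], [-0.051, 0.997, -0.059], [-0.763, -0.0, 0.646]]
wrist_force: [4.1, 0.6, 8.4]
opening: 0.0523
```

```bash
python3 - <<'E'
from plan import *; from meas import jf
s=sense();p,d=snapshot('wrist'); jf('wrist',d,.5); fmt(100,[])
E
```

```text
wrist 56924 axis x 0.6613 slope 0.0939 z 0.0469 medabs 0.0004 matx 0.1400
t 7.85 tcp [0.7049 0.0735 0.0813] F [3.1 1.1 7.3] q [-0.08 -0.28 -0.75  0.4   0.   -0.  ]
[]
```

The contact sticks rather than slides (9 N, jar moved 5 mm), so no-slip arcs are the right way. I'll back off and plant the tip edges radially at 35° behind the top.

```bash
python3 - <<'E'
from plan import *
p0=np.array(sense()['tcp_pos'])
C=lambda th,pr:(tcp(corner(.6605,.078,th,press=pr,base=.0005),40),40)
fmt(100,[(p0+.006*Rt(40)[:,2],40),(p0+.008*Rt(40)[:,2]-.01*Rt(40)[:,0],40),C(35,-.008),C(35,-.004),C(35,-.002),C(35,-.001),C(35,0),C(35,.0005),C(35,.001)])
E
```

```text
t 7.85 tcp [0.7049 0.0735 0.0813] F [3.1 1.1 7.3] q [-0.08 -0.28 -0.75  0.4   0.   -0.  ]
[[100, 0.0, 0.0, 0.6, 0.002, 0.004, -0.001], [100, -1.0, 0.0, 0.8, 0.002, 0.004, -0.001], [100, -2.21, 0.07, 0.67, 0.002, 0.004, -0.001], [100, -2.11, 0.08, 0.29, 0.002, 0.004, -0.001], [100, -2.06, 0.08, 0.09, 0.002, 0.004, -0.001], [100, -2.03, 0.08, 0.0, 0.002, 0.004, -0.001], [100, -2.01, 0.08, -0.1, 0.002, 0.004, -0.001], [100, -1.99, 0.08, -0.15, 0.002, 0.004, -0.001], [100, -1.98, 0.08, -0.2, 0.002, 0.004, -0.001]]
```

Request:
jog_arm(
  targets=[
    [[100,0,0,0.6,0,0,0],[100,-1.0,0,0.8,0,0,0],[100,-2.2,0.07,0.7,0,0,0],[100,-2.2,0.07,0.7,0,0,0]],
  ],
)

```text
clock: 8.35
tcp_pos: [0.6958, 0.0751, 0.1032]
tcp_rot: [[0.644, 0.078, 0.761], [-0.051, 0.997, -0.059], [-0.763, -0.001, 0.646]]
wrist_force: [0.2, -0.1, -0.0]
opening: 0.0522
```

```bash
python3 - <<'E'
from plan import *; from meas import jf
s=sense();p,d=snapshot('wrist'); jf('wrist',d,.5)
s=sense();p,d=snapshot('wrist'); jf('wrist',d,.5)
s=sense();p,d=snapshot('side'); jf('side',d,.5); fmt(100,[])
E
```

```text
wrist 38859 axis x 0.6617 slope 0.0933 z 0.0461 medabs 0.0004 matx 0.1404
wrist 39096 axis x 0.6615 slope 0.0931 z 0.0461 medabs 0.0004 matx 0.1402
side 302 axis x 0.6619 slope 0.1051 z 0.0460 medabs 0.0015 matx 0.1406
t 8.5 tcp [0.6959 0.0749 0.1021] F [ 0.2 -0.4 -0. ] q [-0.08 -0.34 -0.76  0.45  0.   -0.  ]
[]
```

```bash
cat >> plan.py <<'E'
MC=np.array([.5229,.1077]);YAW=-.070
def base(m): # bottom-of-jar height vs mat x (mm->m)
    m=m*1000; b=0.
    for r in range(-90,91,20):
        q=47.5**2-(m-r)**2
        if q>0: b=max(b,np.sqrt(q)+1.5-46)
    return b/1000
def stroke(xc0,yc0,m0,th0,dists,press,al):
    L=[]
    for dd in dists:
        m=m0-dd; L.append((tcp(corner(xc0-dd*.996,yc0+.085*dd,th0-np.degrees(dd/Rj),base=base(m),press=press),al),al))
    return L
E
python3 - <<'E'
from plan import *
print(base(0),base(.01),base(.1),base(.107),base(.12))
C=lambda th,pr:(tcp(corner(.6613,.078,th,press=pr),40),40)
fmt(100,[C(35,-.008),C(35,-.004),C(35,-.002),C(35,-.001),C(35,0),C(35,.0008)]+stroke(.6613,.078,.140,35,[.001,.003,.005,.007,.009,.011],.0012,40))
E
```

```text
0.0019354390525167773 0.003 0.0019354390525167773 0.0 0.0
t 8.5 tcp [0.6959 0.0749 0.1021] F [ 0.2 -0.4 -0. ] q [-0.08 -0.34 -0.76  0.45  0.   -0.  ]
[[100, 0.06, 0.02, 0.05, 0.002, 0.004, -0.001], [100, 0.16, 0.02, -0.34, 0.002, 0.004, -0.001], [100, 0.21, 0.02, -0.53, 0.002, 0.004, -0.001], [100, 0.24, 0.02, -0.63, 0.002, 0.004, -0.001], [100, 0.26, 0.02, -0.72, 0.002, 0.004, -0.001], [100, 0.28, 0.02, -0.8, 0.002, 0.004, -0.001], [100, 0.13, 0.02, -0.94, 0.002, 0.004, -0.001], [100, -0.18, 0.02, -1.15, 0.002, 0.004, -0.001], [100, -0.49, 0.03, -1.37, 0.002, 0.004, -0.001], [100, -0.8, 0.03, -1.6, 0.002, 0.004, -0.001], [100, -1.11, 0.03, -1.83, 0.002, 0.004, -0.001], [100, -1.41, 0.03, -2.07, 0.002, 0.004, -0.001]]
```

Request:
jog_arm(
  targets=[
    [[100,0.06,0,0.05,0,0,0],[100,0.16,0,-0.34,0,0,0],[100,0.21,0,-0.53,0,0,0],[100,0.24,0,-0.63,0,0,0],[100,0.26,0,-0.72,0,0,0],[100,0.28,0,-0.8,0,0,0],[100,0.13,0,-0.94,0,0,0],[100,-0.18,0,-1.15,0,0,0],[100,-0.49,0,-1.37,0,0,0],[100,-0.8,0,-1.6,0,0,0],[100,-1.11,0,-1.83,0,0,0],[100,-1.41,0,-2.07,0,0,0]],
  ],
)

```text
clock: 10.0
tcp_pos: [0.6709, 0.077, 0.0997]
tcp_rot: [[0.644, 0.078, 0.761], [-0.051, 0.997, -0.059], [-0.764, -0.0, 0.646]]
wrist_force: [0.6, 1.1, 2.5]
opening: 0.0524
```

```bash
python3 - <<'E'
from plan import *; from meas import jf
s=sense();p,d=snapshot('wrist'); jf('wrist',d,.5)
fmt(100,stroke(.6613,.078,.140,35,[.011,.013,.015,.017,.019,.021,.023,.023],.0012,40))
E
```

```text
wrist 32262 axis x 0.6502 slope 0.0935 z 0.0466 medabs 0.0004 matx 0.1290
t 10.05 tcp [0.6706 0.077  0.0997] F [-0.5  0.8  2.2] q [-0.08 -0.43 -0.83  0.47  0.   -0.  ]
[[100, 0.04, 0.02, 0.02, 0.002, 0.004, -0.001], [100, -0.25, 0.02, -0.23, 0.002, 0.004, -0.001], [100, -0.55, 0.02, -0.49, 0.002, 0.004, -0.001], [100, -0.84, 0.03, -0.75, 0.002, 0.004, -0.001], [100, -1.12, 0.03, -1.02, 0.002, 0.004, -0.001], [100, -1.4, 0.03, -1.3, 0.002, 0.004, -0.001], [100, -1.67, 0.04, -1.58, 0.002, 0.004, -0.001], [100, -1.67, 0.04, -1.58, 0.002, 0.004, -0.001]]
```

The jar follows the model exactly (11 mm, 2.5 N). Continuing.

Request:
jog_arm(
  targets=[
    [[100,-0.25,0.02,-0.23,0,0,0],[100,-0.55,0.02,-0.49,0,0,0],[100,-0.84,0.03,-0.75,0,0,0],[100,-1.12,0.03,-1.02,0,0,0],[100,-1.4,0.03,-1.3,0,0,0],[100,-1.55,0.03,-1.45,0,0,0],[100,-1.6,0.03,-1.5,0,0,0],[100,-1.6,0.03,-1.5,0,0,0]],
  ],
)

```text
clock: 11.05
tcp_pos: [0.649, 0.0791, 0.1023]
tcp_rot: [[0.644, 0.078, 0.761], [-0.05, 0.997, -0.059], [-0.764, -0.0, 0.646]]
wrist_force: [0.1, 0.8, 2.6]
opening: 0.0517
```

```bash
python3 - <<'E'
from plan import *; from meas import jf
s=sense();p,d=snapshot('wrist'); jf('wrist',d,.5)
p0=np.array(s['tcp_pos'])
C=lambda th,pr:(tcp(corner(.639,.080,th,press=pr),38),38)
fmt(100,[(p0+[0,0,.01],40),(p0+[.0,0,.02],38),(C(40,-.018)),C(40,-.012)])
E
```

```text
wrist 26992 axis x 0.6390 slope 0.0931 z 0.0465 medabs 0.0004 matx 0.1178
t 11.1 tcp [0.649  0.0791 0.1023] F [0.1 1.1 2.9] q [-0.08 -0.52 -0.89  0.5   0.   -0.  ]
[[100, -0.77, 0.0, 0.65, 0.002, 0.004, -0.001], [100, -1.53, 0.0, 1.29, 0.002, 0.039, -0.001], [100, 1.99, -0.02, 3.03, 0.002, 0.039, -0.001], [100, 2.1, -0.01, 2.44, 0.002, 0.039, -0.001]]
```

Request:
jog_arm(
  targets=[
    [[100,-0.77,0.0,0.65,0,0,0],[100,-1.53,0.0,1.3,0,0,0],[100,0,-0.02,2.4,0,0.02,0],[100,2.0,-0.02,3.0,0,0.039,0],[100,2.1,0,2.44,0,0.039,0],[100,2.1,0,2.44,0,0.039,0]],
  ],
)

```text
clock: 11.85
tcp_pos: [0.6802, 0.0767, 0.1013]
tcp_rot: [[0.613, 0.078, 0.787], [-0.048, 0.997, -0.061], [-0.789, -0.0, 0.614]]
wrist_force: [0.7, 0.3, -0.4]
opening: 0.0518
```

```bash
python3 - <<'E'
from plan import *; from meas import jf
s=sense();p,d=snapshot('wrist'); jf('wrist',d,.5)
s=sense();p,d=snapshot('wrist'); jf('wrist',d,.5)
C=lambda th,pr:(tcp(corner(.639,.080,th,press=pr),38),38)
fmt(100,[C(40,-.006),C(40,-.003),C(40,-.0015),C(40,-.0005),C(40,.0005)]+stroke(.639,.08,.118,40,[.001,.003,.005,.007,.009,.011,.013],.0014,38))
E
```

```text
wrist 44259 axis x 0.6375 slope 0.0933 z 0.0471 medabs 0.0004 matx 0.1162
wrist 44273 axis x 0.6374 slope 0.0932 z 0.0470 medabs 0.0004 matx 0.1162
t 11.95 tcp [0.6808 0.0767 0.1025] F [ 0.1 -0.1  0.2] q [-0.08 -0.36 -0.75  0.51  0.   -0.  ]
[[100, 0.18, -0.02, -0.6, 0.002, 0.0, -0.001], [100, 0.24, -0.02, -0.89, 0.002, 0.0, -0.001], [100, 0.27, -0.02, -1.04, 0.002, 0.0, -0.001], [100, 0.29, -0.02, -1.13, 0.002, 0.0, -0.001], [100, 0.31, -0.02, -1.23, 0.002, 0.0, -0.001], [100, 0.18, -0.02, -1.42, 0.002, 0.0, -0.001], [100, -0.13, -0.01, -1.63, 0.002, 0.0, -0.001], [100, -0.44, -0.01, -1.84, 0.002, 0.0, -0.001], [100, -0.75, -0.01, -2.06, 0.002, 0.0, -0.001], [100, -1.05, -0.01, -2.29, 0.002, 0.0, -0.001], [100, -1.35, 0.0, -2.53, 0.002, 0.0, -0.001], [100, -1.69, 0.0, -2.74, 0.002, 0.0, -0.001]]
```

```bash
python3 - <<'E'
from plan import *
C=lambda th,pr:(tcp(corner(.6373,.080,th,press=pr),38),38)
fmt(100,[C(42,-.006),C(42,-.003),C(42,-.0015),C(42,-.0005),C(42,.0005)]+stroke(.6373,.08,.1162,42,[.001,.003,.005,.007,.009,.011,.013],.0016,38))
E
```

```text
t 11.95 tcp [0.6808 0.0767 0.1025] F [ 0.1 -0.1  0.2] q [-0.08 -0.36 -0.75  0.51  0.   -0.  ]
[[100, 0.25, -0.04, -0.7, 0.002, 0.0, -0.001], [100, 0.31, -0.03, -0.99, 0.002, 0.0, -0.001], [100, 0.33, -0.03, -1.14, 0.002, 0.0, -0.001], [100, 0.35, -0.03, -1.24, 0.002, 0.0, -0.001], [100, 0.37, -0.03, -1.34, 0.002, 0.0, -0.001], [100, 0.23, -0.03, -1.54, 0.002, 0.0, -0.001], [100, -0.08, -0.03, -1.74, 0.002, 0.0, -0.001], [100, -0.39, -0.03, -1.95, 0.002, 0.0, -0.001], [100, -0.7, -0.02, -2.16, 0.002, 0.0, -0.001], [100, -1.0, -0.02, -2.39, 0.002, 0.0, -0.001], [100, -1.35, -0.02, -2.59, 0.002, 0.0, -0.001], [100, -1.69, -0.01, -2.79, 0.002, 0.0, -0.001]]
```

Request:
jog_arm(
  targets=[
    [[100,0.25,0,-0.7,0,0,0],[100,0.31,0,-0.99,0,0,0],[100,0.33,0,-1.14,0,0,0],[100,0.35,0,-1.24,0,0,0],[100,0.37,0,-1.34,0,0,0],[100,0.23,0,-1.54,0,0,0],[100,-0.08,0,-1.74,0,0,0],[100,-0.39,0,-1.95,0,0,0],[100,-0.7,0,-2.16,0,0,0],[100,-1.0,0,-2.39,0,0,0],[100,-1.35,0,-2.6,0,0,0],[100,-1.7,0,-2.8,0,0,0]],
  ],
)

```text
clock: 13.45
tcp_pos: [0.6487, 0.0794, 0.0997]
tcp_rot: [[0.615, 0.077, 0.784], [-0.048, 0.997, -0.061], [-0.787, -0.0, 0.617]]
wrist_force: [3.1, 2.7, 4.9]
opening: 0.0519
```

```bash
python3 - <<'E'
from plan import *; from meas import jf
s=sense();p,d=snapshot('wrist'); jf('wrist',d,.5);save('wrist4.png',p)
fmt(100,stroke(.6373,.08,.1162,42,[.013,.015,.017,.019,.021,.023,.025,.027,.030,.033,.036,.037],.0016,38))
E
```

```text
wrist 34381 axis x 0.6240 slope 0.0936 z 0.0485 medabs 0.0004 matx 0.1028
t 13.5 tcp [0.6484 0.0794 0.0997] F [3.1 1.5 5.4] q [-0.08 -0.48 -0.85  0.54  0.   -0.  ]
[[100, 0.09, -0.04, -0.05, 0.002, 0.002, -0.002], [100, -0.25, -0.03, -0.27, 0.002, 0.002, -0.002], [100, -0.57, -0.03, -0.49, 0.002, 0.002, -0.002], [100, -0.89, -0.03, -0.73, 0.002, 0.002, -0.002], [100, -1.19, -0.02, -0.98, 0.002, 0.002, -0.002], [100, -1.48, -0.02, -1.25, 0.002, 0.002, -0.002], [100, -1.76, -0.02, -1.52, 0.002, 0.002, -0.002], [100, -2.03, -0.01, -1.81, 0.002, 0.002, -0.002], [100, -2.4, -0.01, -2.26, 0.002, 0.002, -0.002], [100, -2.75, -0.01, -2.73, 0.002, 0.002, -0.002], [100, -3.07, 0.0, -3.23, 0.002, 0.002, -0.002], [100, -3.2, 0.0, -3.38, 0.002, 0.002, -0.002]]
```

Request:
jog_arm(
  targets=[
    [[100,-0.25,-0.03,-0.27,0,0,0],[100,-0.57,-0.03,-0.49,0,0,0],[100,-0.89,-0.03,-0.73,0,0,0],[100,-1.19,-0.02,-0.98,0,0,0],[100,-1.48,-0.02,-1.25,0,0,0],[100,-1.76,-0.02,-1.52,0,0,0],[100,-2.03,-0.01,-1.81,0,0,0],[100,-2.4,-0.01,-2.26,0,0,0],[100,-2.75,-0.01,-2.73,0,0,0],[100,-3.05,0.0,-3.18,0,0,0],[100,-3.15,0.0,-3.3,0,0,0],[100,-3.15,0,-3.3,0,0,0]],
  ],
)

```text
clock: 15.0
tcp_pos: [0.6035, 0.0833, 0.1052]
tcp_rot: [[0.617, 0.076, 0.784], [-0.047, 0.997, -0.06], [-0.786, 0.0, 0.618]]
wrist_force: [1.2, 3.6, 7.4]
opening: 0.052
```

```bash
python3 - <<'E'
from plan import *; from meas import jf
s=sense();p,d=snapshot('wrist'); jf('wrist',d,.5);save('wrist5.png',p)
fmt(100,stroke(.6373,.08,.1162,42,[.039,.041,.043,.045,.047,.049,.051,.053,.055,.056],.0016,38))
E
```

```text
wrist 24155 axis x 0.6008 slope 0.0903 z 0.0489 medabs 0.0003 matx 0.0797
t 15.05 tcp [0.6035 0.0833 0.1051] F [1.1 3.1 7.2] q [-0.08 -0.68 -0.97  0.61  0.   -0.  ]
[[100, -0.24, -0.03, -0.47, 0.003, 0.003, -0.002], [100, -0.48, -0.03, -0.78, 0.003, 0.003, -0.002], [100, -0.71, -0.03, -1.09, 0.003, 0.003, -0.002], [100, -0.93, -0.02, -1.42, 0.003, 0.003, -0.002], [100, -1.13, -0.02, -1.75, 0.003, 0.003, -0.002], [100, -1.31, -0.02, -2.1, 0.003, 0.003, -0.002], [100, -1.48, -0.01, -2.45, 0.003, 0.003, -0.002], [100, -1.64, -0.01, -2.8, 0.003, 0.003, -0.002], [100, -1.78, -0.01, -3.17, 0.003, 0.003, -0.002], [100, -1.84, -0.01, -3.36, 0.003, 0.003, -0.002]]
```

View pics/wrist5.png

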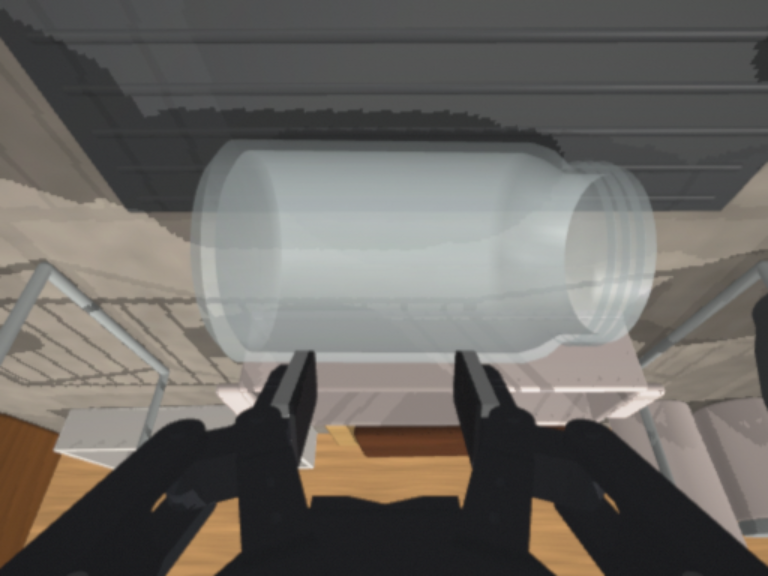

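The jar rests in the hollow at mat x≈80 mm. In the picture the whole body lies from (200,150) to (560,360), with the far mat edge visible through it at row 210. I'll lift off and replant with less lean.

```bash
python3 - <<'E'
from plan import *
p0=np.array(sense()['tcp_pos'])
C=lambda th,pr:(tcp(corner(.6008,.083,th,press=pr,base=.002),25),25)
fmt(100,[(p0+[0,0,.012],38),(p0+[0,0,.025],32),(p0+[.01,0,.03],25),C(42,-.02),C(42,-.008)])
E
```

```text
t 15.05 tcp [0.6035 0.0833 0.1051] F [1.1 3.1 7.2] q [-0.08 -0.68 -0.97  0.61  0.   -0.  ]
[[100, -0.94, 0.0, 0.74, 0.003, 0.003, -0.002], [100, -1.96, 0.0, 1.55, 0.003, 0.108, -0.002], [100, -1.74, 0.08, 2.64, 0.003, 0.23, -0.002], [100, 2.86, -0.09, 3.97, 0.003, 0.23, -0.002], [100, 3.06, -0.08, 2.79, 0.003, 0.23, -0.002]]
```

Request:
jog_arm(
  targets=[
    [[100,-0.94,0,0.74,0,0,0],[100,-1.96,0,1.55,0,0.1,0],[100,-1.74,0,2.64,0,0.23,0],[100,0.6,0,3.6,0,0.23,0],[100,2.86,-0.09,3.97,0,0.23,0],[100,3.06,-0.08,2.8,0,0.23,0],[100,3.06,-0.08,2.8,0,0.23,0]],
  ],
)

```text
clock: 15.92
tcp_pos: [0.6422, 0.0795, 0.0968]
tcp_rot: [[0.418, 0.076, 0.905], [-0.032, 0.997, -0.069], [-0.908, -0.0, 0.42]]
wrist_force: [-0.7, 0.4, 0.4]
opening: 0.0516
```

```bash
python3 - <<'E'
from plan import *; from meas import jf
s=sense();p,d=snapshot('wrist'); jf('wrist',d,.5)
s=sense();p,d=snapshot('wrist'); jf('wrist',d,.5)
x0=.6005;m0=.080
C=lambda th,pr:(tcp(corner(x0,.083,th,press=pr,base=.002),25),25)
fmt(100,[C(42,-.003),C(42,-.0015),C(42,-.0005),C(42,.0005)]+stroke(x0,.083,m0,42,[.001,.003,.005,.007,.009,.011,.013,.015],.0016,25))
E
```

```text
wrist 35933 axis x 0.6048 slope 0.0864 z 0.0498 medabs 0.0003 matx 0.0836
wrist 35759 axis x 0.6046 slope 0.0864 z 0.0494 medabs 0.0003 matx 0.0834
t 16.02 tcp [0.6438 0.0794 0.0989] F [ 0.2 -0.2  0.6] q [-0.08 -0.25 -0.57  0.81  0.   -0.  ]
[[100, 0.25, -0.01, -0.47, 0.003, 0.0, -0.002], [100, 0.31, 0.0, -0.61, 0.003, 0.0, -0.002], [100, 0.35, 0.0, -0.7, 0.003, 0.0, -0.002], [100, 0.39, 0.0, -0.8, 0.003, 0.0, -0.002], [100, 0.29, 0.0, -1.02, 0.003, 0.0, -0.002], [100, 0.0, 0.0, -1.27, 0.003, 0.0, -0.002], [100, -0.28, 0.0, -1.53, 0.003, 0.0, -0.002], [100, -0.55, 0.01, -1.8, 0.003, 0.0, -0.002], [100, -0.8, 0.01, -2.09, 0.003, 0.0, -0.002], [100, -1.04, 0.01, -2.38, 0.003, 0.0, -0.002], [100, -1.27, 0.02, -2.68, 0.003, 0.0, -0.002], [100, -1.49, 0.02, -2.99, 0.003, 0.0, -0.002]]
```

```bash
python3 - <<'E'
from plan import *; from meas import jf
for n in ['wrist','wrist','side']:
    s=sense();p,d=snapshot(n); print(s['tcp_pos'].round(4));jf(n,d,.5)
save('side6.png',p[80:280,150:400],3)
E
```

```text
[0.6438 0.0794 0.0989]
wrist 35701 axis x 0.6042 slope 0.0861 z 0.0490 medabs 0.0003 matx 0.0831
[0.6442 0.0794 0.0994]
wrist 35704 axis x 0.6040 slope 0.0864 z 0.0487 medabs 0.0003 matx 0.0828
[0.6444 0.0794 0.0996]
side 393 axis x 0.6036 slope 0.0822 z 0.0477 medabs 0.0013 matx 0.0824
```

View pics/side6.png

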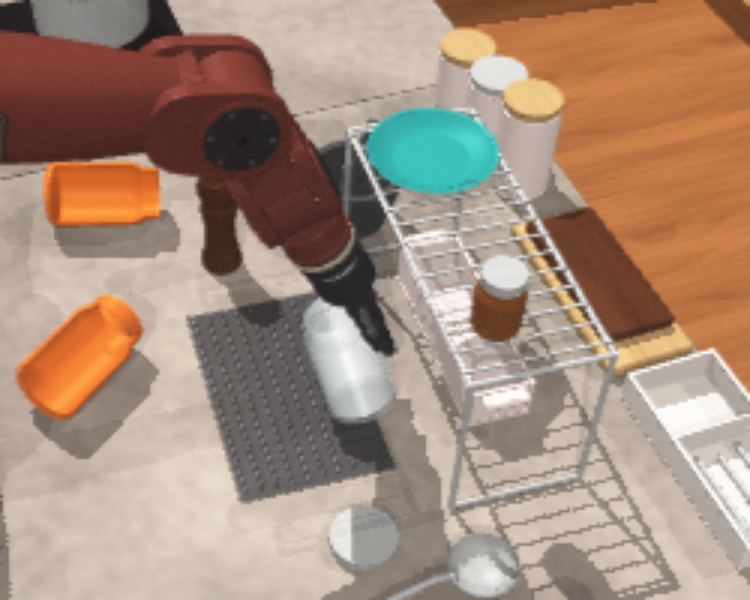

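The jar sits in the 80 mm hollow, measuring 82–83 mm, so my mat centre is about 2.5 mm off. I'll count hollows from here. Next stroke is 40 mm.

```bash
python3 - <<'E'
from plan import *
x0=.6038;m0=.080
C=lambda th,pr:(tcp(corner(x0,.083,th,press=pr,base=.002),25),25)
fmt(100,[C(40,-.003),C(40,-.0015),C(40,-.0005),C(40,.0005)]+stroke(x0,.083,m0,40,[.001,.003,.005,.007,.009,.011,.013,.015],.0016,25))
E
```

```text
t 16.18 tcp [0.6445 0.0794 0.0995] F [0.4 0.3 1. ] q [-0.08 -0.25 -0.57  0.81  0.   -0.  ]
[[100, 0.26, 0.02, -0.34, 0.003, 0.002, -0.002], [100, 0.32, 0.02, -0.47, 0.003, 0.002, -0.002], [100, 0.37, 0.02, -0.56, 0.003, 0.002, -0.002], [100, 0.41, 0.02, -0.65, 0.003, 0.002, -0.002], [100, 0.31, 0.02, -0.88, 0.003, 0.002, -0.002], [100, 0.02, 0.03, -1.13, 0.003, 0.002, -0.002], [100, -0.25, 0.03, -1.4, 0.003, 0.002, -0.002], [100, -0.51, 0.03, -1.68, 0.003, 0.002, -0.002], [100, -0.76, 0.04, -1.97, 0.003, 0.002, -0.002], [100, -1.0, 0.04, -2.26, 0.003, 0.002, -0.002], [100, -1.23, 0.04, -2.57, 0.003, 0.002, -0.002], [100, -1.44, 0.05, -2.89, 0.003, 0.002, -0.002]]
```

Request:
jog_arm(
  targets=[
    [[100,0.26,0.02,-0.34,0,0,0],[100,0.32,0.02,-0.47,0,0,0],[100,0.37,0.02,-0.56,0,0,0],[100,0.41,0.02,-0.65,0,0,0],[100,0.31,0.02,-0.88,0,0,0],[100,0.02,0.03,-1.13,0,0,0],[100,-0.25,0.03,-1.4,0,0,0],[100,-0.51,0.03,-1.68,0,0,0],[100,-0.76,0.04,-1.97,0,0,0],[100,-1.0,0.04,-2.26,0,0,0],[100,-1.23,0.04,-2.57,0,0,0],[100,-1.44,0.05,-2.89,0,0,0]],
  ],
)

```text
clock: 17.68
tcp_pos: [0.6123, 0.0822, 0.1006]
tcp_rot: [[0.423, 0.077, 0.903], [-0.033, 0.997, -0.069], [-0.905, -0.0, 0.425]]
wrist_force: [0.0, -2.3, 4.3]
opening: 0.0518
```

```bash
python3 - <<'E'
from plan import *; from meas import jf
s=sense();p,d=snapshot('wrist'); jf('wrist',d,.48)
fmt(100,stroke(.6038,.083,.08,40,[.015,.018,.021,.024,.027,.030,.033,.036,.038,.039,.0395,.0395],.0016,25))
E
```

```text
wrist 29143 axis x 0.5885 slope 0.0847 z 0.0492 medabs 0.0003 matx 0.0673
t 17.73 tcp [0.612  0.0823 0.1007] F [ 0.2 -1.3  3.8] q [-0.08 -0.36 -0.66  0.83  0.   -0.  ]
[[100, 0.05, 0.0, 0.01, 0.003, 0.002, -0.001], [100, -0.24, 0.01, -0.49, 0.003, 0.002, -0.001], [100, -0.54, 0.01, -0.99, 0.003, 0.002, -0.001], [100, -0.89, 0.02, -1.47, 0.003, 0.002, -0.001], [100, -1.2, 0.02, -1.97, 0.003, 0.002, -0.001], [100, -1.48, 0.03, -2.49, 0.003, 0.002, -0.001], [100, -1.73, 0.03, -3.02, 0.003, 0.002, -0.001], [100, -1.94, 0.04, -3.58, 0.003, 0.002, -0.001], [100, -2.06, 0.04, -3.95, 0.003, 0.002, -0.001], [100, -2.11, 0.04, -4.14, 0.003, 0.002, -0.001], [100, -2.14, 0.04, -4.24, 0.003, 0.002, -0.001], [100, -2.14, 0.04, -4.24, 0.003, 0.002, -0.001]]
```

Request:
jog_arm(
  targets=[
    [[100,-0.24,0.01,-0.49,0,0,0],[100,-0.54,0.01,-0.99,0,0,0],[100,-0.89,0.02,-1.47,0,0,0],[100,-1.2,0.02,-1.97,0,0,0],[100,-1.48,0.03,-2.49,0,0,0],[100,-1.73,0.03,-3.02,0,0,0],[100,-1.94,0.04,-3.58,0,0,0],[100,-2.06,0.04,-3.95,0,0,0],[100,-2.11,0.04,-4.14,0,0,0],[100,-2.14,0.04,-4.24,0,0,0],[100,-2.14,0.04,-4.24,0,0,0]],
  ],
)

```text
clock: 19.1
tcp_pos: [0.5655, 0.0862, 0.1036]
tcp_rot: [[0.426, 0.077, 0.902], [-0.033, 0.997, -0.069], [-0.904, -0.0, 0.427]]
wrist_force: [-1.0, -1.2, 9.5]
opening: 0.0518
```

```bash
python3 - <<'E'
from plan import *; from meas import jf
s=sense();p,d=snapshot('wrist'); jf('wrist',d,.48)
p0=np.array(s['tcp_pos'])
x0=.564
C=lambda th,pr:(tcp(corner(x0,.086,th,press=pr,base=.002),22),22)
fmt(100,[(p0+[0,0,.012],25),(p0+[0,0,.028],25),(p0+[.015,0,.028],22),C(40,-.02),C(40,-.01)])
E
```

```text
wrist 21608 axis x 0.5638 slope 0.0826 z 0.0484 medabs 0.0003 matx 0.0428
t 19.15 tcp [0.5655 0.0863 0.1036] F [-1.1 -0.7  9.8] q [-0.08 -0.53 -0.78  0.88  0.   -0.  ]
[[100, -1.09, 0.0, 0.52, 0.003, 0.005, -0.001], [100, -2.54, 0.0, 1.2, 0.003, 0.005, -0.001], [100, -1.9, 0.11, 2.55, 0.003, 0.057, -0.001], [100, 1.66, -0.08, 4.62, 0.003, 0.057, -0.001], [100, 2.07, -0.07, 3.71, 0.003, 0.057, -0.001]]
```

Now it sits in the 40 mm hollow. Lifting off and replanting for the last 40 mm.

Request:
jog_arm(
  targets=[
    [[100,-1.09,0,0.52,0,0,0],[100,-2.54,0,1.2,0,0,0],[100,-1.9,0.05,2.55,0,0.05,0],[100,0,0,4.2,0,0.057,0],[100,1.66,-0.08,4.62,0,0.057,0],[100,2.07,-0.07,3.7,0,0.057,0],[100,2.07,-0.07,3.7,0,0.057,0],[100,2.07,-0.07,3.7,0,0.057,0]],
  ],
)

```text
clock: 20.15
tcp_pos: [0.6076, 0.0825, 0.1015]
tcp_rot: [[0.375, 0.076, 0.924], [-0.029, 0.997, -0.071], [-0.927, -0.0, 0.376]]
wrist_force: [0.9, 0.5, 0.1]
opening: 0.0519
```

```bash
python3 - <<'E'
from plan import *; from meas import jf
for n in ['wrist','wrist','wrist']:
    s=sense();p,d=snapshot(n); jf(n,d,.46)
x0=.5638
C=lambda th,pr:(tcp(corner(x0,.086,th,press=pr,base=.002),22),22)
fmt(100,[C(40,-.006),C(40,-.003),C(40,-.0015),C(40,-.0005),C(40,.0005)]+stroke(x0,.086,.04,40,[.001,.003,.005,.007,.009,.011,.013],.0016,22))
E
```

```text
wrist 34008 axis x 0.5639 slope 0.0837 z 0.0487 medabs 0.0003 matx 0.0428
wrist 34044 axis x 0.5637 slope 0.0839 z 0.0485 medabs 0.0003 matx 0.0427
wrist 34070 axis x 0.5636 slope 0.0836 z 0.0484 medabs 0.0003 matx 0.0426
t 20.3 tcp [0.6079 0.0824 0.1016] F [ 0.1  0.7 -0.4] q [-0.08 -0.31 -0.6   0.89  0.   -0.  ]
[[100, 0.26, -0.01, -0.42, 0.003, 0.001, -0.001], [100, 0.4, 0.0, -0.69, 0.003, 0.001, -0.001], [100, 0.47, 0.0, -0.82, 0.003, 0.001, -0.001], [100, 0.52, 0.0, -0.91, 0.003, 0.001, -0.001], [100, 0.56, 0.0, -0.99, 0.003, 0.001, -0.001], [100, 0.48, 0.0, -1.23, 0.003, 0.001, -0.001], [100, 0.21, 0.0, -1.5, 0.003, 0.001, -0.001], [100, -0.06, 0.01, -1.78, 0.003, 0.001, -0.001], [100, -0.3, 0.01, -2.07, 0.003, 0.001, -0.001], [100, -0.54, 0.01, -2.37, 0.003, 0.001, -0.001], [100, -0.76, 0.02, -2.68, 0.003, 0.001, -0.001], [100, -0.97, 0.02, -3.0, 0.003, 0.001, -0.001]]
```

Request:
jog_arm(
  targets=[
    [[100,0.26,0,-0.42,0,0,0],[100,0.4,0,-0.69,0,0,0],[100,0.47,0,-0.82,0,0,0],[100,0.52,0,-0.91,0,0,0],[100,0.56,0,-1.0,0,0,0],[100,0.48,0,-1.23,0,0,0],[100,0.21,0,-1.5,0,0,0],[100,-0.06,0,-1.78,0,0,0],[100,-0.3,0,-2.07,0,0,0],[100,-0.54,0,-2.37,0,0,0],[100,-0.76,0,-2.68,0,0,0],[100,-0.97,0,-3.0,0,0,0]],
  ],
)

```text
clock: 21.8
tcp_pos: [0.5766, 0.0848, 0.0997]
tcp_rot: [[0.375, 0.076, 0.924], [-0.029, 0.997, -0.071], [-0.926, -0.0, 0.377]]
wrist_force: [0.7, 0.4, 5.6]
opening: 0.0522
```

```bash
python3 - <<'E'
from plan import *; from meas import jf
s=sense();p,d=snapshot('wrist'); jf('wrist',d,.44)
fmt(100,stroke(.5638,.086,.04,40,[.013,.016,.019,.022,.025,.028,.031,.034,.037,.039,.0395,.0395],.0014,22))
E
```

```text
wrist 28871 axis x 0.5504 slope 0.0826 z 0.0494 medabs 0.0003 matx 0.0294
t 21.85 tcp [0.5763 0.0849 0.0998] F [-0.2  1.   3.8] q [-0.08 -0.42 -0.69  0.91  0.   -0.  ]
[[100, 0.04, 0.01, 0.02, 0.003, 0.002, -0.001], [100, -0.25, 0.02, -0.47, 0.003, 0.002, -0.001], [100, -0.5, 0.02, -0.99, 0.003, 0.002, -0.001], [100, -0.81, 0.03, -1.5, 0.003, 0.002, -0.001], [100, -1.12, 0.03, -2.0, 0.003, 0.002, -0.001], [100, -1.39, 0.04, -2.53, 0.003, 0.002, -0.001], [100, -1.63, 0.04, -3.07, 0.003, 0.002, -0.001], [100, -1.84, 0.05, -3.62, 0.003, 0.002, -0.001], [100, -2.01, 0.05, -4.19, 0.003, 0.002, -0.001], [100, -2.1, 0.06, -4.57, 0.003, 0.002, -0.001], [100, -2.12, 0.06, -4.67, 0.003, 0.002, -0.001], [100, -2.12, 0.06, -4.67, 0.003, 0.002, -0.001]]
```

Request:
jog_arm(
  targets=[
    [[100,-0.25,0.02,-0.47,0,0,0],[100,-0.5,0.02,-0.99,0,0,0],[100,-0.81,0.03,-1.5,0,0,0],[100,-1.12,0.03,-2.0,0,0,0],[100,-1.39,0.04,-2.53,0,0,0],[100,-1.63,0.04,-3.07,0,0,0],[100,-1.84,0.05,-3.62,0,0,0],[100,-2.01,0.05,-4.19,0,0,0],[100,-2.1,0.06,-4.57,0,0,0],[100,-2.11,0.06,-4.67,0,0,0],[100,-2.11,0.06,-4.67,0,0,0]],
  ],
)

```text
clock: 23.22
tcp_pos: [0.526, 0.0891, 0.1034]
tcp_rot: [[0.378, 0.077, 0.923], [-0.03, 0.997, -0.071], [-0.925, -0.001, 0.379]]
wrist_force: [-0.8, -1.5, 11.3]
opening: 0.052
```

```bash
python3 - <<'E'
from plan import *; from meas import jf
s=sense();p,d=snapshot('wrist'); jf('wrist',d,.44);save('wrist7.png',p)
p0=np.array(s['tcp_pos'])
fmt(100,[(p0+[0,0,.005],22),(p0+[0,0,.02],22),(p0+[0,0,.15],22)])
E
```

```text
wrist 20950 axis x 0.5240 slope 0.0788 z 0.0484 medabs 0.0004 matx 0.0030
t 23.27 tcp [0.526  0.0891 0.1034] F [-1.5 -1.4 11.5] q [-0.08 -0.61 -0.82  0.97 -0.   -0.  ]
[[100, -0.46, 0.0, 0.18, 0.003, 0.005, 0.0], [100, -1.85, 0.0, 0.75, 0.003, 0.005, 0.0], [100, -13.88, -0.01, 5.68, 0.003, 0.005, 0.0]]
```

View pics/wrist7.png

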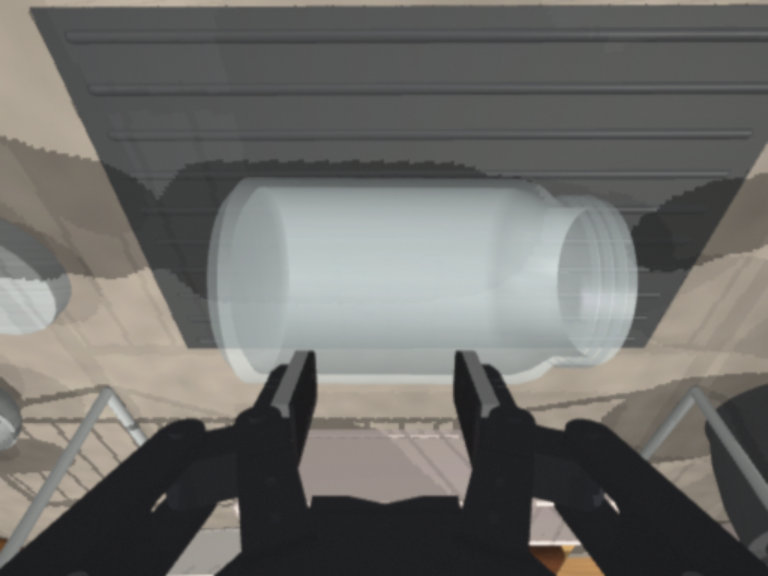

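The jar is parallel to the ribs at mat x≈3 mm raw, about 0 after correction. I'll lift off gently and move up clear to check from the fixed cameras.

Request:
jog_arm(
  targets=[
    [[100,-0.2,0,0.08,0,0,0],[100,-0.6,0,0.24,0,0,0],[100,-1.85,0,0.75,0,0,0],[100,-5,0,2,0,0,0],[100,-9,0,3.7,0,0.1,0],[100,-13.9,0,5.7,0,0.25,0],[100,-16,0,4,0,0.38,0],[100,-17,15,2,0,0.38,0],[100,-17,22,0,0,0.38,0],[100,-17,30,-2,0,0.38,0],[100,-17,30,-2,0,0.38,0]],
  ],
)

```text
clock: 24.65
tcp_pos: [0.4734, 0.341, 0.2571]
tcp_rot: [[0.009, 0.077, 0.997], [-0.001, 0.997, -0.077], [-1.0, -0.001, 0.009]]
wrist_force: [0.8, -0.7, 0.5]
opening: 0.0521
```

```bash
python3 - <<'E'
from plan import *; from meas import jf
for k in range(2):
  for n in ['top','side']:
    s=sense();p,d=snapshot(n); jf(n,d,.43,.62,.03,.12); save(n+'8.png',p); np.savez('pics/'+n+'8.npz',p=p,d=d)
fmt(100,[])
a=np.load('pics/top0.npz')['d'];b=np.load('pics/top8.npz')['d']
W=cloud('top',b); B=W[(W[...,2]>.06)&(W[...,2]<.105)&(W[...,0]>.45)&(W[...,0]<.6)&(W[...,1]>-.05)&(W[...,1]<.25)]
print('y ext',np.percentile(B[:,1],[.5,99.5]).round(3))
E
```

```text
top 840 axis x 0.5221 slope 0.0767 z 0.0481 medabs 0.0014 matx 0.0011
side 462 axis x 0.5239 slope 0.0684 z 0.0478 medabs 0.0014 matx 0.0029
top 835 axis x 0.5223 slope 0.0855 z 0.0480 medabs 0.0015 matx 0.0014
side 463 axis x 0.5236 slope 0.0660 z 0.0477 medabs 0.0014 matx 0.0026
t 24.85 tcp [0.4732 0.3399 0.2566] F [ 0.1  0.3 -1.4] q [ 0.4   0.05  0.06  1.58 -0.    0.48]
[]
y ext [0.025 0.18 ]
```

View pics/top8.png

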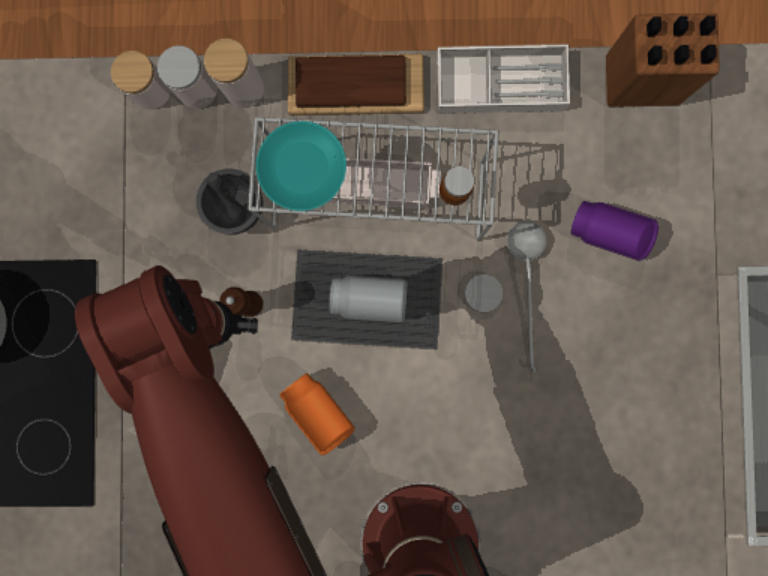

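View pics/side8.png

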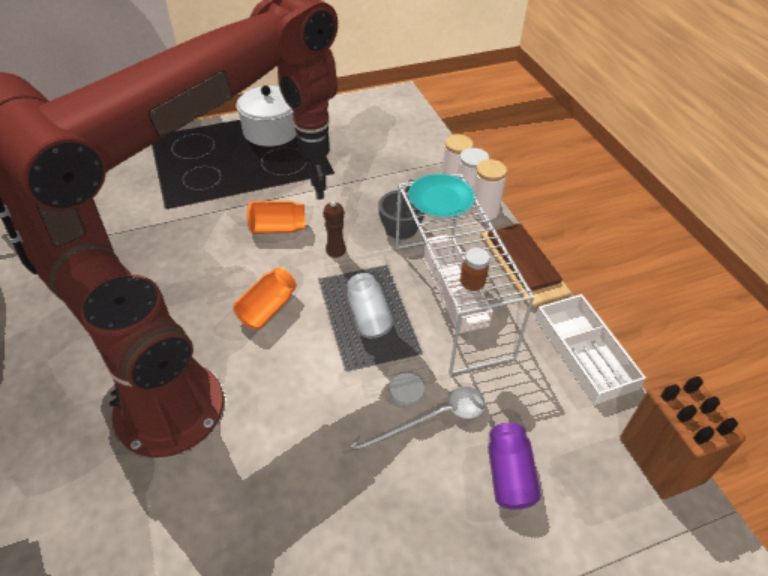

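Request:
jog_arm(
  targets=[
    [[100,-2,0,0,0,0,0],[100,-2,0,0,0,0,0],[100,-2,0,0,0,0,0],[100,-2,0,0,0,0,0]],
  ],
)

```text
clock: 25.35
tcp_pos: [0.473, 0.3393, 0.2759]
tcp_rot: [[0.007, 0.075, 0.997], [-0.002, 0.997, -0.075], [-1.0, -0.002, 0.007]]
wrist_force: [0.5, 0.1, 1.0]
opening: 0.0517
```

```bash
python3 - <<'E'
from plan import *; from meas import jf
for n in ['top','side']:
    p,d=snapshot(n); jf(n,d,.43,.62,.03,.12)
    q=np.load('pics/'+n+'8.npz')['p']
    print('jar/mat px diff',np.abs(p.astype(int)-q)[160:235,195:295].mean().round(2) if n=='top' else '')
finish_job()
E
```

```text
top 836 axis x 0.5221 slope 0.0781 z 0.0482 medabs 0.0015 matx 0.0012
jar/mat px diff 0.66
side 461 axis x 0.5236 slope 0.0702 z 0.0476 medabs 0.0014 matx 0.0027
jar/mat px diff 
the job is handed in; nothing more can be done
```

The glass jar now lies still across the middle of the mat, along the ribs, and I handed the job in at about 25 s of the 72 s allowed. I rolled it out with the two fingertips pressed lightly on its upper back, in short strokes.

- **Position:** the last checks put the jar's axis 1–3 mm from the mat's mid-line and 48 mm high, so it sits in the middle hollow. It is within about 0.5° of the ribs.
- **Along the ribs:** the jar lies about 10 mm (mid-body; about 5 mm over its whole length) to the robot's right of the mat's middle, because rolling hardly moves it in that direction.
- **Stillness:** readings 0.5 s apart agreed to within the noise, with the gripper clear of everything.
- **Other things:** the mill, mortar, lid, ladle, plate, spice jar and dish look unmoved in the before and after pictures. I compared these by eye and did not measure them.
- **What didn't go to plan:** the first touch made the jar roll about 8 mm by itself. A trial push from behind stuck at about 9 N, so I changed to strokes that follow the rolling glass. The highest force I read was about 12 N, at the end of the last stroke.
- **Disagreement:** the top and side cameras differ by 1.5 mm on the jar's position, within their calibration.

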